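Level the swivel rack's outrigger foot on its bearing plate

ROBOT

A 6-joint arm with a two-finger parallel gripper is mounted at the origin on the work surface. World frame = base frame: x ahead of the robot, y to its left, z up, the work surface at z = 0. Lengths are in m, angles in rad, forces in N, time in s.
With the tool pointing down it reaches from about 0.4 to 0.825 m from the base axis. Payload 7 kg.
Tool frame: the origin (TCP) lies on the centre line of the jaws, within the pads' length; the fingertips stand tip_reach ahead of it and the grasp point (between the pads) is the TCP (tip_reach is the distance from the TCP to the fingertips, in m); z points along the fingers, y is the line along which they close (so a half turn about z gives the same grasp; the last joint's range is limited). The gripper opens to 88 mm and grips with 3 to 60 N. Pads are 19 mm wide; open, the fingers measure 130 mm over their backs; the gripper's body (78 mm by 193 mm) begins 47 mm behind the grasp point.
Start: joints at [-0.938, 0.359, 0.012, 0, -1.224, -0.288], TCP at [0.228, -0.635, 0.218] pointing down, gripper open.
Joint ranges: [-3.07, 3.07], [-1.43, 2.12], [-1.02, 1.25], [-3.03, 1.67], [-3.05, -0], [-3.03, 3.03]. Speed limits (rad/s): [2.39, 2.39, 3.01, 3.14, 3.14, 3.14].

INTERFACE

Orientations are given as [roll, pitch, yaw] about the fixed x, y, z axes, in that order (R = Rz(yaw) Ry(pitch) Rx(roll)).
In Python, from station import get_state, grab_frame, calibration, job_done, find_in, mark_of, tip_reach gives the robot as it stands.
- The arm moves only by the shell command python3 -m handwheel 'ROWS' [OPENING] [FORCE]. ROWS is JSON, a list of rows, each an object with "delta_pos": the shift along the world's x, y, z in units of 30 mm (1.0 is 30 mm), a list of three; "dr": the turn, a rotation vector about the world's x, y, z in degrees, a list of three. In form: [{"delta_pos": [tx, ty, tz], "dr": [rx, ry, rz]}, ...]. A call has 1 to 10 rows; each row shifts and turns the commanded pose from where the row before left it; what a row does not reach is not made up. A row lasts 1/10 s, in which the tool goes at most 50 mm and 8.59 degrees, less where a joint would pass 70% of its speed; a pose out of reach is approached as far as the arm can. A call is refused whole if a number of a shift passes 1 or a number of a turn 8.59, either way. A call with a gripper value outside its range is refused whole. OPENING is the closure, from -1 (fully open) to 1 (shut), set as the call begins (- or left out, the last holds). The fingers move at their own pace and stop on an object; FORCE is the grip in N (left out, the last holds). Time passes only in rows, so rows that do not move let the fingers close. It gives the time, the measured TCP pose, the force, the opening and the grip force at its end, in the units of the state.
- get_state(): the state, without advancing time (a new reading comes with each control period).
- grab_frame(name): name is "scene" or "side" or "wrist"; returns the picture (400x640x3 uint8, red, green, blue); there is no depth.
- calibration(name): a dict with "fx", "fy", "cx", "cy" (pixels), "extrinsics" (4x4, takes a point from world to camera coordinates). Camera axes: x right, y down, z forward; pixel columns grow to the right and rows downward; lengths in m; the calibration is good to about 2 mm. A picture is of the moment at which its call begins: read the wrist's pose just before it. calibration takes no time and is no camera call; for the wrist camera it gives the pose at the moment of the call.
- job_done(): hands the job in; it is judged then, once.
Trained networks look in the newest picture that a camera, given by its name, has taken for a name from the list of things; names that differ only in an ending like _2 or _b are one class to them, and where a whole thing is asked for, a point or a joint stands for the part that bears it (a point fixed in the world has none). Each returns a list of dicts, best first, with "conf" (0 to 1); they miss things now and then, are a little off and sometimes report something else, mostly with a low value. They report only what shows in the picture. A call takes as long as a camera call. They do not tell look-alikes from the thing itself.
- find_in(camera, query): "location" ([column, row] in pixels, amid what is visible of it).
- mark_of(camera, query): "location" ([column, row] in pixels: a listed point, or the origin of a listed thing).
The state is a dict: "t": time; "q": joint angles; "qd": joint speeds; "joint_efforts": joint torques, N m; "eef_pos": TCP position; "ee_rot": TCP orientation; "force": force on the tool from outside, world axes, zero at the start; "moment": the same for the moment, N m; "width": finger opening in m; "gripper_force": force on a finger pad.
Only numpy, scipy, OpenCV 4.12 (cv2) and the standard library are available. Lean on these libraries where they do the work, as an engineer would, in place of code of your own. Each camera call takes 0.05 s, during which the arm holds its last target. There are 200 camera calls.

TASK

Slide the loose aluminium plate under the raised screw foot of the rack's side arm, so that the ring on the plate lies under the foot, and let go of it. Then turn the black knob clockwise to screw the foot down until it just bears lightly on the plate, without screwing it tight, and let go. Leave the other things and the rack's tiers where they are.

Things in the scene. Friction and masses are not known exactly. Their poses are not given: they have to be found in the camera images.
- rack: stainless steel rack with two round swivelling tiers (105 mm radius at 85 mm height, 90 mm radius at 215 mm) on an upright pole, 330 mm tall. Its 170 mm base disc is screwed to the shelf. Origin: pole axis at shelf level, z up. A bar 22 mm wide, top about 60 mm above the shelf, sticks out along the rack's own -y and carries an upright screw foot in a 32 mm boss, 200 mm from the pole
- foot_axis (a point): point on the shelf (z = 0) straight below the screw foot, fixed to the rack, same axes as the rack. The foot is black rubber, 60 mm diameter, with four small pips on a 26 mm radius. The side bar was clamped on the pole by hand, so the foot starts anywhere from 3 to 8 mm above a plate laid under it; no reading tells this height
- screw (a joint): knob and foot angle in rad, 0 at the start, growing clockwise seen from above (right-hand thread): both go down 10 mm a turn. Free turning takes about 0.05 N m; it does not run back. Once bearing on the plate, each newton adds about 0.03 N m, and 0.1 rad more adds about 1.2 N. Bearing lightly means 1 to 12 N (aim at 3 to 6); 20 N overloads the bar
- plate: loose aluminium plate, 150 mm (its x) by 80 mm (its y), 4 mm thick with rubber backing, 0.16 kg, on the shelf. Origin: centre of its underside, z up. A grey upright grip block (20 mm along x, 24 mm along y, from 4 to 34 mm above the shelf) is at x = +63 mm; a thin dark ring of 65 mm marks the foot's place at x = -37 mm. It goes under the foot with the grip block pointing away from the pole
- plate_seat (a point): centre of the ring on the plate's upper face: plate x = -37 mm, y = 0, z = 4 mm. Same axes as the plate
- tiers (a joint): swivel angle of the rack's two tiers in rad, 0 at the start; to be left alone
- bowl: white ceramic feeding bowl on a dark silicone base, 124 mm diameter, 59 mm tall, origin at its underside centre; leave alone
- jar: empty open glass jar, 70 mm diameter, 110 mm tall, origin at its underside centre; leave alone
- tin: round aluminium tin with lid, 83 mm diameter, 74 mm tall, origin at its underside centre; leave alone
- spoon: white plastic spoon lying on the shelf, about 180 mm long, along its own x; leave alone
- knob_place (a point): nominal centre of the screw's knob, on the screw axis 101 mm above the shelf, fixed to the rack (it does not go down with the knob). The knob is black, round, fluted, 44 mm diameter, 28 mm tall; its middle really starts 99 to 103 mm above the shelf. Its underside is about 23 mm above the boss
Not all that is in view belongs to the job. What is shaped like the plate but orange or red is not meant.

How it is judged:
By the outcome, as a careful person would: the job done as asked, in the order asked, and still so for the second after the job is handed in, with the robot touching nothing.
It also fails if it takes over 72 s, if anything falls off the work surface, if the arm or the gripper's body presses on something with over 40 N, if the wrist force passes 120 N, or if a joint passes its speed limit or range.

## Working session

There is one attempt and no reset: what is moved stays moved. The work goes in short steps, Python scripts to look and compute and a shell command to move; the robot and the scene stay as the last step left them, time stands still between calls to the robot, and variables do not carry over. Pictures are saved under pics/ and viewed, at most 10 in all, crops included, and the job is handed in when it is done.

```bash
mkdir -p pics; cat > h.py <<'E'
import numpy as np, cv2
from station import *
def save(cam,name):
    im=grab_frame(cam); cv2.imwrite('pics/'+name,im[:,:,::-1]); return im
def ray(cam,px,z):
    c=calibration(cam); T=np.array(c['extrinsics']); R=T[:3,:3]; t=T[:3,3]
    o=-R.T@t; d=R.T@np.array([(px[0]-c['cx'])/c['fx'],(px[1]-c['cy'])/c['fy'],1])
    return o+d*(z-o[2])/d[2]
def proj(cam,p):
    c=calibration(cam); T=np.array(c['extrinsics']); q=T[:3,:3]@np.array(p)+T[:3,3]
    return np.array([c['fx']*q[0]/q[2]+c['cx'],c['fy']*q[1]/q[2]+c['cy']])
E
python3 - <<'E'
from h import *
a=save('scene','s0.png');b=save('side','d0.png')
cv2.imwrite('pics/both.png',cv2.resize(np.vstack([a,b])[:,:,::-1],(480,600)))
print(tip_reach if not callable(tip_reach) else tip_reach())
for cam in('scene','side'):
    print(cam, -np.array(calibration(cam)['extrinsics'])[:3,:3].T@np.array(calibration(cam)['extrinsics'])[:3,3])
    for q,z in(('plate',0),('plate_seat',.004),('foot_axis',0),('knob_place',.101),('rack',0),('spoon',0),('bowl',0),('jar',0),('tin',0)):
        for r in mark_of(cam,q)[:2]: print(q,np.round(r['conf'],2),np.round(r['location']),np.round(ray(cam,r['location'],z),3))
E
```

```text
0.019
scene [ 1.29127206 -1.08292488  1.4871135 ]
plate 0.74 [211. 302.] [ 0.474 -0.619  0.   ]
plate 0.72 [298. 236.] [ 0.533 -0.229  0.   ]
plate_seat 0.9 [307. 242.] [ 0.578 -0.237  0.004]
plate_seat 0.78 [210. 291.] [ 0.444 -0.592  0.004]
foot_axis 0.77 [327. 194.] [ 0.495 -0.001  0.   ]
knob_place 0.96 [324. 179.] [ 0.493 -0.02   0.101]
rack 0.85 [364. 175.] [0.553 0.176 0.   ]
spoon 0.64 [414. 196.] [0.775 0.196 0.   ]
bowl 0.6 [346. 264.] [ 0.746 -0.225  0.   ]
jar 0.69 [415. 151.] [0.646 0.422 0.   ]
tin 0.78 [381. 230.] [ 0.761 -0.022  0.   ]
side [0.1238368  0.7675319  1.10576864]
plate 0.94 [413. 187.] [ 0.322 -0.392  0.   ]
plate 0.75 [371. 169.] [ 0.511 -0.42   0.   ]
plate_seat 0.73 [341. 194.] [ 0.56  -0.226  0.004]
plate_seat 0.72 [370. 174.] [ 0.5   -0.384  0.004]
knob_place 0.6 [289. 280.] [0.51  0.249 0.101]
knob_place 0.59 [332. 222.] [ 0.493 -0.011  0.101]
rack 0.63 [290. 277.] [0.551 0.188 0.   ]
spoon 0.62 [234. 250.] [0.781 0.179 0.   ]
bowl 0.22 [331. 241.] [ 0.495 -0.007  0.   ]
jar 0.56 [224. 328.] [0.64  0.426 0.   ]
jar 0.5 [339. 191.] [ 0.573 -0.241  0.   ]
```

View pics/s0.png

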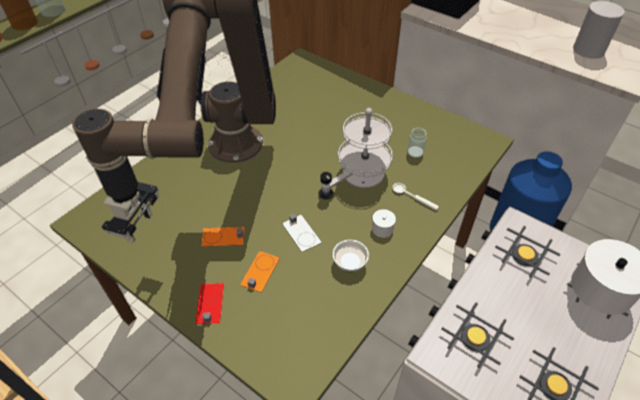

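View pics/d0.png

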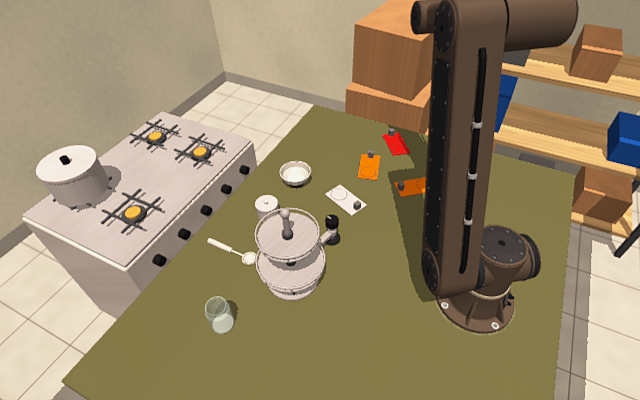

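The scene view shows four plate shapes: silver (301,232), orange (223,237) and (260,271), and red (210,303). By the description I want the silver one. The knob is at (326,179), with its bar leading to the pole at (365,175).

```bash
python3 - <<'E'
from h import *
a=cv2.imread('pics/s0.png'); b=cv2.imread('pics/d0.png')
c=np.hstack([cv2.resize(a[160:260,270:370],(400,400),interpolation=2),cv2.resize(b[160:260,290:390],(400,400),interpolation=2)])
cv2.imwrite('pics/c0.png',c)
# white plate contour in both
for n,im,cam,(x0,y0,x1,y1) in(('s',a,'scene',(275,208,325,255)),('d',b,'side',(322,180,370,218))):
    s=im[y0:y1,x0:x1]; m=((s.min(2)>150)).astype(np.uint8)
    cs=max(cv2.findContours(m,0,2)[0],key=cv2.contourArea); r=cv2.minAreaRect(cs)
    P=cs[:,0,:]+[x0,y0]; W=np.array([ray(cam,p,.004)[:2] for p in P],np.float32)
    R=cv2.minAreaRect(W*1000); print(n,len(P),R)
for cam,px in(('scene',(293,219)),('side',(357,204))): print(ray(cam,px,.034))
E
```

```text
s 66 ((533.289306640625, -211.8944549560547), (82.7677993774414, 152.702392578125), 67.83624267578125)
d 46 ((533.7826538085938, -210.52020263671875), (81.32211303710938, 151.9143524169922), 67.84986114501953)
[ 0.48585309 -0.19957642  0.034     ]
[ 0.4722099  -0.17936379  0.034     ]
```

View pics/c0.png

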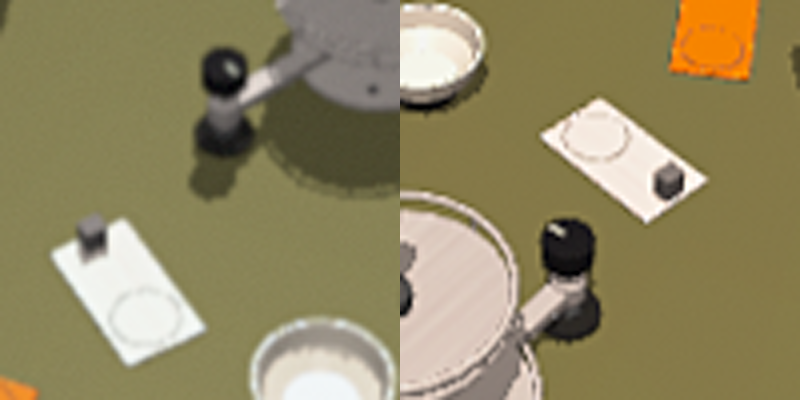

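The crop confirms the silver plate, with its ring and grey block. Both cameras give the plate centre as (0.5335,-0.211) and its yaw as 157.8°. The block is at about (0.475,-0.187), and the plate's goal yaw is about -107°.

```bash
python3 - <<'E'
from h import *
from scipy.spatial.transform import Rotation as R
s=get_state(); print(s['t'],s['eef_pos'],s['ee_rot'],s['width'],s['force'],s['moment'])
print(R.from_euler('xyz',s['ee_rot']).as_matrix().round(2))
# refine pole/foot: knob & foot pixel centroids both views
for cam,f in(('scene','s0.png'),('side','d0.png')):
    im=cv2.imread('pics/'+f).max(2); k=proj(cam,[.493,-.015,.101]).astype(int)
    x0,y0=k[0]-12,k[1]-11; m=(im[y0:y0+20,x0:x0+24]<45).astype(np.uint8)
    n,l,st,ce=cv2.connectedComponentsWithStats(m); i=1+st[1:,4].argmax()
    px=st[i,:2]+st[i,2:4]/2+[x0-.5,y0-.5]; print(cam,k,st[i],px,ray(cam,px,.101))
E
```

```text
1.0 [ 0.22812923 -0.63524877  0.21806171] [ 3.14156552e+00 -4.23831857e-06 -2.79677781e+00] 0.0879123883958778 [ 0.27313794 -0.82437172 -0.76837646] [ 0.03219011 -0.07233259 -0.00327915]
[[-0.94 -0.34 -0.  ]
 [-0.34  0.94  0.  ]
 [ 0.    0.   -1.  ]]
scene [324 178] [ 9  6 10 11 75] [325.5 178. ] [ 0.49479129 -0.01154431  0.101     ]
side [332 220] [  6   6  12  14 139] [331.5 221.5] [ 0.49530671 -0.00940099  0.101     ]
```

```bash
python3 -m handwheel '[{"delta_pos":[0.55,1,-0.1],"dr":[0,0,-2.8]},{"delta_pos":[0.55,1,-0.1],"dr":[0,0,-2.8]},{"delta_pos":[0.55,1,-0.1],"dr":[0,0,-2.8]},{"delta_pos":[0.55,1,-0.1],"dr":[0,0,-2.8]},{"delta_pos":[0.55,1,-0.1],"dr":[0,0,-2.8]},{"delta_pos":[0.55,1,-0.1],"dr":[0,0,-2.8]},{"delta_pos":[0.55,1,-0.1],"dr":[0,0,-2.8]},{"delta_pos":[0.55,1,-0.1],"dr":[0,0,-2.8]},{"delta_pos":[0.55,1,-0.1],"dr":[0,0,-2.8]},{"delta_pos":[0.55,1,-0.1],"dr":[0,0,-2.8]}]' -1 && python3 -m handwheel '[{"delta_pos":[0.55,1,-0.2],"dr":[0,0,-2.8]},{"delta_pos":[0.55,1,-0.2],"dr":[0,0,-2.8]},{"delta_pos":[0.55,1,-0.2],"dr":[0,0,-2.8]},{"delta_pos":[0.55,1,-0.2],"dr":[0,0,-2.8]},{"delta_pos":[0.5,0.9,-0.2],"dr":[0,0,-2.8]},{"delta_pos":[0,0,0],"dr":[0,0,0]},{"delta_pos":[0,0,0],"dr":[0,0,0]},{"delta_pos":[0,0,0],"dr":[0,0,0]}]'
python3 - <<'E'
from h import *
s=get_state(); print(s['eef_pos'],s['ee_rot'],s['q'])
im=save('wrist','w1.png')
for q,z in(('plate_seat',.004),('plate',0),('knob_place',.101),('foot_axis',0)):
    for r in mark_of('wrist',q)[:2]: print(q,r['conf'],np.round(r['location']),ray('wrist',r['location'],z).round(4))
print(proj('wrist',[.475,-.187,.034]))
E
```

```text
t: 2.0
eef_pos: [0.3937, -0.334, 0.1882]
ee_rot: [-3.141, 0.001, 2.996]
force: [1.1, -0.8, -0.5]
width: 0.0881
gripper_force: 0.0
t: 2.8
eef_pos: [0.4739, -0.1886, 0.1583]
ee_rot: [3.142, 0.0, 2.754]
force: [0.5, 0.3, -1.3]
width: 0.0875
gripper_force: 0.0
[ 0.4739386  -0.18864547  0.15826317] [3.14158918e+00 1.93539720e-04 2.75365799e+00] [ 6.72310973e-03  1.36978007e-01 -4.32512215e-01  8.45578201e-05
 -1.00112611e+00 -1.96549970e+00]
plate_seat 0.75 [320. 268.] [ 0.5642 -0.2275  0.004 ]
plate_seat 0.58 [ 50. 109.] [ 0.2859 -0.4219  0.004 ]
plate 0.97 [ 86. 125.] [ 0.3128 -0.3977  0.    ]
plate 0.89 [318. 239.] [ 0.5306 -0.2167  0.    ]
knob_place 0.79 [548. 150.] [ 0.4935 -0.0092  0.101 ]
knob_place 0.46 [322. 270.] [ 0.5216 -0.2071  0.101 ]
foot_axis 0.91 [476. 147.] [ 0.4972 -0.0126  0.    ]
[323.02398038 194.58066987]
```

View pics/w1.png

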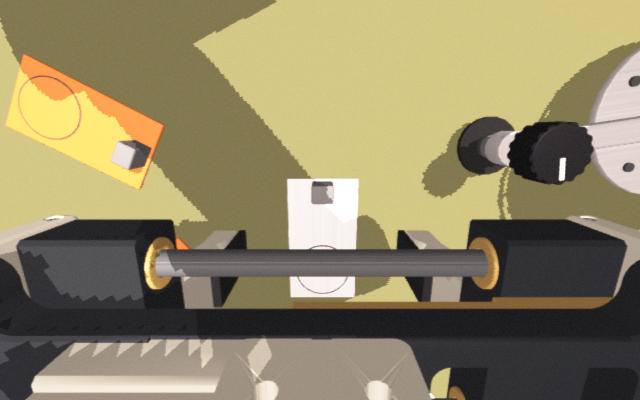

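The wrist view shows the block at (322,192), where I predicted (323,195), so I can descend and grip. The knob is at (550,152) and agrees with the side views.

```bash
python3 -m handwheel '[{"delta_pos":[0.04,0.05,-0.7],"dr":[0,0,0]},{"delta_pos":[0,0,-0.8],"dr":[0,0,0]},{"delta_pos":[0,0,-0.8],"dr":[0,0,0]},{"delta_pos":[0,0,-0.8],"dr":[0,0,0]},{"delta_pos":[0,0,-0.7],"dr":[0,0,0]},{"delta_pos":[0,0,-0.4],"dr":[0,0,0]},{"delta_pos":[0,0,-0.14],"dr":[0,0,0]},{"delta_pos":[0,0,0],"dr":[0,0,0]},{"delta_pos":[0,0,0],"dr":[0,0,0]}]' && python3 -m handwheel '[{"delta_pos":[0,0,0],"dr":[0,0,0]},{"delta_pos":[0,0,0],"dr":[0,0,0]},{"delta_pos":[0,0,0],"dr":[0,0,0]},{"delta_pos":[0,0,0],"dr":[0,0,0]},{"delta_pos":[0,0,0],"dr":[0,0,0]},{"delta_pos":[0,0,0],"dr":[0,0,0]},{"delta_pos":[0,0,0],"dr":[0,0,0]},{"delta_pos":[0,0,0],"dr":[0,0,0]}]' 1 30
```

```text
t: 3.95
eef_pos: [0.476, -0.1869, 0.0287]
ee_rot: [3.141, 0.001, 2.753]
force: [0.2, -0.1, -0.0]
width: 0.0877
gripper_force: 0.0
t: 4.75
eef_pos: [0.4753, -0.1868, 0.0278]
ee_rot: [-3.142, -0.0, 2.753]
force: [-0.8, 0.3, -0.9]
width: 0.0289
gripper_force: 0.0
```

```bash
python3 -m handwheel '[{"delta_pos":[0,0,0],"dr":[0,0,0]},{"delta_pos":[0,0,0],"dr":[0,0,0]},{"delta_pos":[-0.1,-0.03,0],"dr":[0,0,3]},{"delta_pos":[-0.15,-0.04,0],"dr":[0,0,6]},{"delta_pos":[-0.15,-0.04,0],"dr":[0,0,6]},{"delta_pos":[-0.15,-0.04,0],"dr":[0,0,6]},{"delta_pos":[-0.15,-0.04,0],"dr":[0,0,6]},{"delta_pos":[-0.15,-0.04,0],"dr":[0,0,6]},{"delta_pos":[-0.15,-0.04,0],"dr":[0,0,6]},{"delta_pos":[-0.15,-0.04,0],"dr":[0,0,6]}]' && python3 -m handwheel '[{"delta_pos":[-0.1,-0.02,0],"dr":[0,0,6]},{"delta_pos":[-0.1,0,0],"dr":[0,0,6]},{"delta_pos":[0,0,0],"dr":[0,0,6]},{"delta_pos":[0,0,0],"dr":[0,0,6]},{"delta_pos":[0,0,0],"dr":[0,0,6]},{"delta_pos":[0,0,0],"dr":[0,0,6]},{"delta_pos":[0,0,0],"dr":[0,0,6]},{"delta_pos":[0,0,0],"dr":[0,0,6]},{"delta_pos":[0,0,0],"dr":[0,0,2.6]},{"delta_pos":[0,0,0],"dr":[0,0,0]}]'
python3 - <<'E'
from h import *
s=get_state(); print(s['eef_pos'],s['ee_rot'],s['q'],s['moment'])
for cam in('scene','side','wrist'):
    im=save(cam,'a_'+cam+'.png')
    for q,z in(('plate_seat',.004),('plate',0),('knob_place',.101),('foot_axis',0)):
        for r in mark_of(cam,q)[:3]: print(cam,q,round(r['conf'],2),np.round(r['location']),ray(cam,r['location'],z).round(4))
a=cv2.imread('pics/a_scene.png')[150:270,240:360];b=cv2.imread('pics/a_side.png')[150:270,290:410]
cv2.imwrite('pics/c1.png',np.hstack([cv2.resize(a,(400,400)),cv2.resize(b,(400,400))]))
E
```

```text
t: 5.75
eef_pos: [0.4406, -0.1961, 0.0279]
ee_rot: [-3.142, 0.0, -2.74]
force: [-0.1, 0.7, 0.4]
width: 0.0005
gripper_force: 0.0
t: 6.75
eef_pos: [0.4349, -0.1967, 0.0279]
ee_rot: [3.142, -0.0, -1.861]
force: [-0.4, -0.2, 0.6]
width: 0.0006
gripper_force: 0.0
[ 0.4348505  -0.19667227  0.02786925] [ 3.14158653e+00 -2.39591094e-05 -1.86074930e+00] [-1.11575790e-02  2.56813958e-01 -6.54064900e-01  3.48214389e-05
 -6.59929953e-01 -2.78822902e-01] [ 0.0295659   0.10809386 -0.01035049]
scene plate_seat 0.9 [213. 292.] [ 0.4531 -0.5878  0.004 ]
scene plate_seat 0.86 [305. 240.] [ 0.5656 -0.2312  0.004 ]
scene plate_seat 0.85 [210. 239.] [ 0.2861 -0.4347  0.004 ]
scene plate 0.8 [261. 271.] [ 0.5242 -0.4267  0.    ]
scene plate 0.76 [209. 304.] [ 0.4742 -0.6261  0.    ]
scene plate 0.68 [221. 237.] [ 0.3113 -0.4034  0.    ]
scene knob_place 0.57 [324. 178.] [ 0.4893 -0.0143  0.101 ]
scene knob_place 0.39 [413. 150.] [0.6826 0.3183 0.101 ]
scene foot_axis 0.6 [328. 193.] [ 0.4956  0.0068 -0.    ]
side plate_seat 0.92 [337. 192.] [ 0.5759 -0.2295  0.004 ]
side plate_seat 0.68 [421. 184.] [ 0.2965 -0.4147  0.004 ]
side plate_seat 0.51 [398. 149.] [ 0.4524 -0.5869  0.004 ]
side plate 0.78 [345. 200.] [ 0.5349 -0.2096  0.    ]
side plate 0.69 [414. 184.] [ 0.3216 -0.4078  0.    ]
side plate 0.62 [397. 143.] [ 0.4702 -0.6314  0.    ]
side knob_place 0.88 [331. 219.] [ 0.5017 -0.0196  0.101 ]
side foot_axis 0.61 [329. 241.] [ 0.5001 -0.0015  0.    ]
wrist plate_seat 0.87 [130. 241.] [ 0.5676 -0.2256  0.004 ]
```

View pics/a_wrist.png

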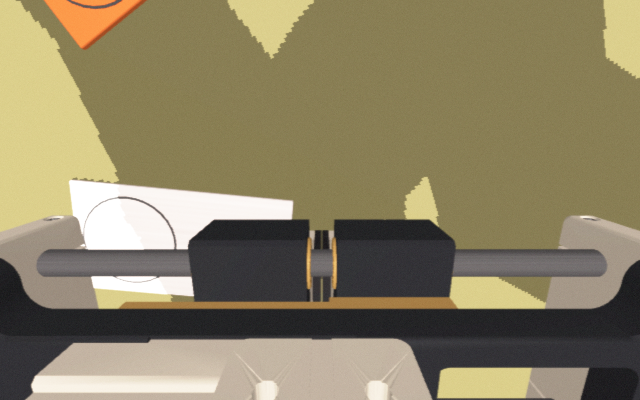

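The grip missed: the width went to 0 and the plate stayed put. I'll look at it from outside.

View pics/c1.png

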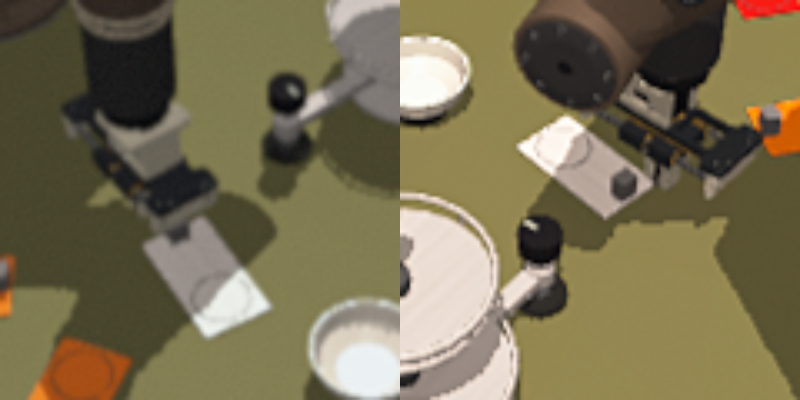

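```bash
python3 - <<'E'
from h import *
for f,cam,(x0,y0,x1,y1) in(('a_scene.png','scene',(275,208,325,255)),('a_side.png','side',(322,180,370,218))):
    im=cv2.imread('pics/'+f); s=im[y0:y1,x0:x1]; m=((s.min(2)>150)).astype(np.uint8)
    cs=max(cv2.findContours(m,0,2)[0],key=cv2.contourArea)
    W=np.array([ray(cam,p,.004)[:2] for p in cs[:,0,:]+[x0,y0]],np.float32); print(cv2.minAreaRect(W*1000))
E
```

```text
((574.0626220703125, -228.6757049560547), (82.00799560546875, 64.64303588867188), 68.08699035644531)
((535.402099609375, -210.40692138671875), (82.2178726196289, 148.44314575195312), 67.40522003173828)
```

```bash
python3 - <<'E'
from h import *
from scipy.spatial.transform import Rotation as R
s=get_state(); p=np.array(s['eef_pos']); M=R.from_euler('xyz',s['ee_rot']).as_matrix()
print(s['t'],p,s['width'])
for v in([0,0,0],[0,0,.019],[0,0,-.02],[0,.044,0],[0,-.044,0],[0,.044,.019]): print(v,proj('wrist',p+M@np.array(v)))
for cam in('scene','side'): print(cam,proj(cam,p),proj(cam,p+M@[0,0,.019]),proj(cam,[.475,-.187,.034]),proj(cam,[.475,-.187,.019]))
for q in('plate',): print([(round(r['conf'],2),np.round(r['location'])) for r in find_in('wrist',q)])
E
```

```text
7.5 [ 0.43480801 -0.19665967  0.02784131] 0.0007146042657786913
[0, 0, 0] [322.17230469 239.47247078]
[0, 0, 0.019] [322.11327178 229.05496577]
[0, 0, -0.02] [322.24926019 253.05276346]
[0, 0.044, 0] [393.7750431  239.46486882]
[0, -0.044, 0] [250.61062499 239.48006837]
[0, 0.044, 0.019] [386.99844828 229.04536885]
scene [282.97583929 213.2203343 ] [283.28239498 216.46022161] [292.8719731  215.54105126] [293.05756941 218.11002758]
side [368.04469683 205.28609352] [367.69023386 208.74082044] [357.12020494 202.41242675] [356.92050395 205.16185275]
[(0.77, array([89., 15.])), (0.56, array([148., 215.]))]
```

```bash
python3 -m handwheel '[{"delta_pos":[0,0,1],"dr":[0,0,0]},{"delta_pos":[0,0,0.5],"dr":[0,0,-8]},{"delta_pos":[0.2,0.05,0],"dr":[0,0,-8]},{"delta_pos":[0.2,0.05,0],"dr":[0,0,-8]},{"delta_pos":[0.2,0.05,0],"dr":[0,0,-8]},{"delta_pos":[0.2,0.05,0],"dr":[0,0,-8]},{"delta_pos":[0.2,0.05,0],"dr":[0,0,-8]},{"delta_pos":[0.2,0.05,0],"dr":[0,0,-8]},{"delta_pos":[0.17,0.02,0],"dr":[0,0,-8]},{"delta_pos":[0,0,0],"dr":[0,0,-8]}]' -1 && python3 -m handwheel '[{"delta_pos":[0,0,0],"dr":[0,0,-8]},{"delta_pos":[0,0,0],"dr":[0,0,-8]},{"delta_pos":[0,0,0],"dr":[0,0,-7.6]},{"delta_pos":[0,0,0],"dr":[0,0,0]},{"delta_pos":[0,0,-0.6],"dr":[0,0,0]},{"delta_pos":[0,0,-0.6],"dr":[0,0,0]},{"delta_pos":[0,0,-0.3],"dr":[0,0,0]},{"delta_pos":[0,0,-0.05],"dr":[0,0,0]},{"delta_pos":[0,0,0],"dr":[0,0,0]},{"delta_pos":[0,0,0],"dr":[0,0,0]}]'
python3 - <<'E'
from h import *
s=get_state(); print(s['eef_pos'],s['ee_rot'],s['width'])
save('wrist','w3.png'); print(proj('wrist',[.475,-.187,.034]))
E
```

```text
t: 8.55
eef_pos: [0.4766, -0.187, 0.0728]
ee_rot: [-3.142, 0.0, -3.123]
force: [-1.1, 0.7, -0.5]
width: 0.0747
gripper_force: 0.0
t: 9.55
eef_pos: [0.4765, -0.1871, 0.027]
ee_rot: [3.141, 0.001, 2.754]
force: [0.8, -0.6, 0.3]
width: 0.0878
gripper_force: 0.0
[ 0.47652381 -0.18708884  0.02701838] [3.14132637e+00 1.00208595e-03 2.75432428e+00] 0.08777174215947522
[319.97291931 241.16566562]
```

View pics/w3.png

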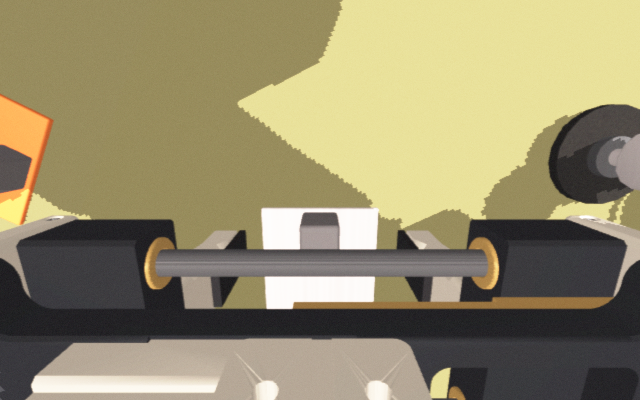

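The block is centred between the pads, with its top at about (320,235). This time I'll close fully and check before moving.

```bash
Z='nope'; python3 -m handwheel '[{"delta_pos":[0,0,0],"dr":[0,0,0]},{"delta_pos":[0,0,0],"dr":[0,0,0]},{"delta_pos":[0,0,0],"dr":[0,0,0]},{"delta_pos":[0,0,0],"dr":[0,0,0]},{"delta_pos":[0,0,0],"dr":[0,0,0]},{"delta_pos":[0,0,0],"dr":[0,0,0]},{"delta_pos":[0,0,0],"dr":[0,0,0]},{"delta_pos":[0,0,0],"dr":[0,0,0]},{"delta_pos":[0,0,0],"dr":[0,0,0]},{"delta_pos":[0,0,0],"dr":[0,0,0]}]' 1 40 && python3 -m handwheel '[{"delta_pos":[0,0,0],"dr":[0,0,0]},{"delta_pos":[0,0,0],"dr":[0,0,0]},{"delta_pos":[0,0,0],"dr":[0,0,0]}]'
```

```text
t: 10.6
eef_pos: [0.4759, -0.1871, 0.0264]
ee_rot: [-3.142, -0.0, 2.753]
force: [-0.3, 0.5, 0.1]
width: 0.0133
gripper_force: 0.0
t: 10.9
eef_pos: [0.4759, -0.1871, 0.0264]
ee_rot: [3.142, 0.0, 2.753]
force: [-1.0, -0.5, 0.6]
width: 0.0007
gripper_force: 0.0
```

```bash
python3 - <<'E'
from h import *
for px,z in(((320,226),.034),((320,213),.004),((320,208),.004)): print(px,ray('wrist',px,z).round(4))
c=calibration('wrist');T=np.array(c['extrinsics']);print('cam',-T[:3,:3].T@T[:3,3], T[2,:3])
s=get_state();print(s['eef_pos'],s['width'],s['gripper_force'])
w=save('wrist','w4.png');a=save('scene','s4.png');b=save('side','d4.png')
A=cv2.resize(a[190:250,265:325],(400,400),interpolation=2);B=cv2.resize(b[180:230,330:380],(400,400),interpolation=2)
W=cv2.resize(w[180:320,200:440],(343,200))
o=np.zeros((600,800,3),np.uint8);o[:400,:400]=A;o[:400,400:]=B;o[400:,:343]=W
cv2.imwrite('pics/c4.png',o[:,:,::-1])
E
```

```text
(320, 226) [ 0.4655 -0.1833  0.034 ]
(320, 213) [ 0.4664 -0.1838  0.004 ]
(320, 208) [ 0.4631 -0.1824  0.004 ]
cam [ 0.41491759 -0.16183776  0.19298085] [ 0.23037891 -0.09404586 -0.96854578]
[ 0.47594472 -0.18705551  0.02636408] 0.0006566999391686427 0.0
```

View pics/c4.png

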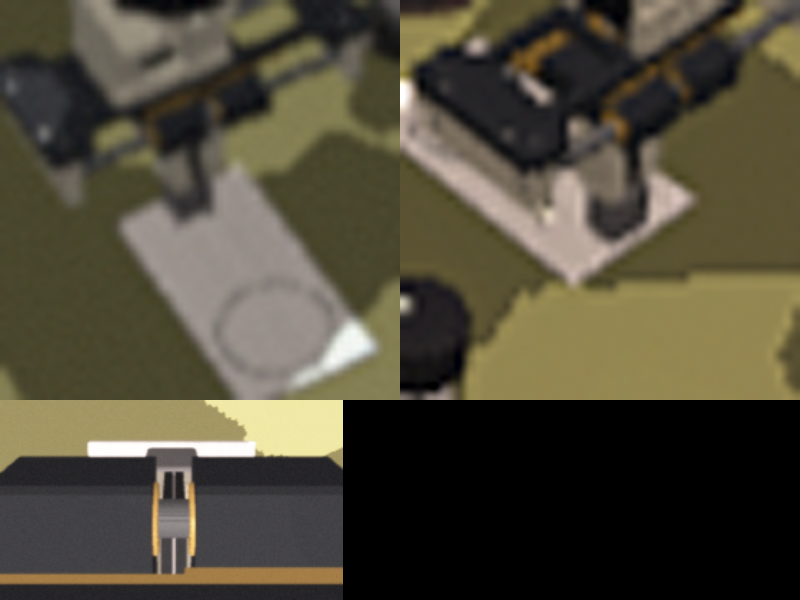

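In the crop, the closed fingers end level with the top of the block (side pixel about (357,202)) and the block sits untouched below them. The real tips are therefore higher than tip_reach says. I'll open and go down in small steps, watching the force.

```bash
python3 -m handwheel '[{"delta_pos":[0,0,0],"dr":[0,0,0]},{"delta_pos":[0,0,0],"dr":[0,0,0]},{"delta_pos":[0,0,0],"dr":[0,0,0]},{"delta_pos":[0,0,0],"dr":[0,0,0]},{"delta_pos":[0,0,0],"dr":[0,0,0]},{"delta_pos":[0,0,0],"dr":[0,0,0]},{"delta_pos":[0,0,0],"dr":[0,0,0]},{"delta_pos":[0,0,-0.05],"dr":[0,0,0]},{"delta_pos":[0,0,0],"dr":[0,0,0]},{"delta_pos":[0,0,0],"dr":[0,0,0]}]' -1 | grep -E 'pos|force|width'; python3 -m handwheel '[{"delta_pos":[0,0,-0.05],"dr":[0,0,0]},{"delta_pos":[0,0,-0.03],"dr":[0,0,0]},{"delta_pos":[0,0,0],"dr":[0,0,0]}]'| grep -E 'pos|force|width'
python3 - <<'E'
from h import *
from scipy.spatial.transform import Rotation as R
w=save('wrist','w5.png'); s=get_state();p=np.array(s['eef_pos']); M=R.from_euler('xyz',s['ee_rot']).as_matrix()
for v in([-.0095,.044,.019],[.0095,.044,.019],[.0095,.044,0],[.0095,.044,-.02]): print(v,proj('wrist',p+M@np.array(v)).round())
d=save('side','d5.png'); print(proj('side',p+M@[0,.044,.019]),proj('side',p+M@[0,-.044,.019]))
o=np.hstack([cv2.resize(w[200:320,380:480],(400,480)),cv2.resize(d[175:235,325:375],(400,480))]);cv2.imwrite('pics/c5.png',o[:,:,::-1])
E
```

```text
eef_pos: [0.4758, -0.1871, 0.0248]
force: [-0.4, 0.1, -0.8]
width: 0.0748
gripper_force: 0.0
eef_pos: [0.4758, -0.187, 0.0223]
force: [-0.8, 0.2, 0.6]
width: 0.0873
gripper_force: 0.0
[-0.0095, 0.044, 0.019] [385. 242.]
[0.0095, 0.044, 0.019] [386. 215.]
[0.0095, 0.044, 0] [393. 224.]
[0.0095, 0.044, -0.02] [402. 236.]
[348.06333231 213.7040501 ] [364.73809251 202.24599805]
```

View pics/c5.png

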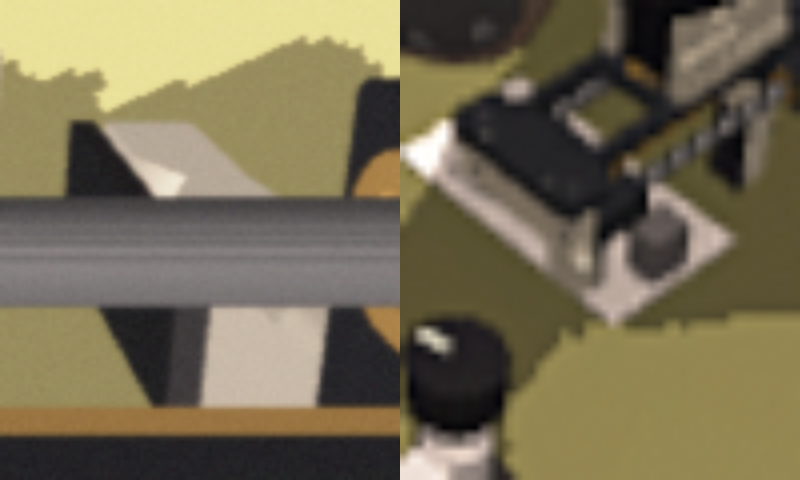

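The tips show at wrist (397,230) and side (348,211). That puts them about 10 mm behind the reported TCP, where the stated tip_reach puts them 19 mm ahead. I'll go about 20 mm lower, with force checks.

```bash
python3 -m handwheel '[{"delta_pos":[0,0,-0.25],"dr":[0,0,0]},{"delta_pos":[0,0,-0.2],"dr":[0,0,0]},{"delta_pos":[0,0,-0.1],"dr":[0,0,0]},{"delta_pos":[0,0,0],"dr":[0,0,0]}]' | grep -E 'pos|force|width'; python3 -m handwheel '[{"delta_pos":[0,0,-0.1],"dr":[0,0,0]},{"delta_pos":[0,0,0],"dr":[0,0,0]}]'| grep -E 'pos|force|width'
```

```text
eef_pos: [0.4753, -0.187, 0.0052]
force: [0.5, 0.3, -0.6]
width: 0.0877
gripper_force: 0.0
eef_pos: [0.4758, -0.187, 0.0027]
force: [-0.4, -0.6, 0.6]
width: 0.0873
gripper_force: 0.0
```

There's no contact with the TCP at 2.7 mm, which confirms the offset. Closing.

```bash
python3 -m handwheel '[{"delta_pos":[0,0,0],"dr":[0,0,0]},{"delta_pos":[0,0,0],"dr":[0,0,0]},{"delta_pos":[0,0,0],"dr":[0,0,0]},{"delta_pos":[0,0,0],"dr":[0,0,0]},{"delta_pos":[0,0,0],"dr":[0,0,0]},{"delta_pos":[0,0,0],"dr":[0,0,0]},{"delta_pos":[0,0,0],"dr":[0,0,0]},{"delta_pos":[0,0,0],"dr":[0,0,0]},{"delta_pos":[0,0,0],"dr":[0,0,0]},{"delta_pos":[0,0,0],"dr":[0,0,0]}]' 1 40
```

```text
t: 14.05
eef_pos: [0.4758, -0.1871, 0.003]
ee_rot: [-3.141, -0.0, 2.753]
force: [-1.4, -0.6, -0.1]
width: 0.0239
gripper_force: 40.0
```

Gripped at 24 mm and 40 N. Now turning the plate and lining it up with the foot.

```bash
python3 -m handwheel '[{"delta_pos":[-0.1,-0.03,0],"dr":[0,0,3]},{"delta_pos":[-0.15,-0.04,0],"dr":[0,0,6]},{"delta_pos":[-0.15,-0.04,0],"dr":[0,0,6]},{"delta_pos":[-0.15,-0.04,0],"dr":[0,0,6]},{"delta_pos":[-0.15,-0.04,0],"dr":[0,0,6]},{"delta_pos":[-0.15,-0.04,0],"dr":[0,0,6]},{"delta_pos":[-0.15,-0.04,0],"dr":[0,0,6]},{"delta_pos":[-0.15,-0.04,0],"dr":[0,0,6]},{"delta_pos":[-0.1,-0.02,0],"dr":[0,0,6]},{"delta_pos":[-0.1,0,0],"dr":[0,0,6]}]' && python3 -m handwheel '[{"delta_pos":[0,0,0],"dr":[0,0,6]},{"delta_pos":[0,0,0],"dr":[0,0,6]},{"delta_pos":[0,0,0],"dr":[0,0,6]},{"delta_pos":[0,0,0],"dr":[0,0,6]},{"delta_pos":[0,0,0],"dr":[0,0,6]},{"delta_pos":[0,0,0],"dr":[0,0,6]},{"delta_pos":[0,0,0],"dr":[0,0,2.6]},{"delta_pos":[0,0,0],"dr":[0,0,0]},{"delta_pos":[0,0,0],"dr":[0,0,0]}]'
cat > meas.py <<'E'
from h import *
s=get_state(); print(s['eef_pos'],s['ee_rot'],s['width'],s['q'][5])
for cam in('scene','side','wrist'):
    save(cam,'m_%s.png'%cam)
    for q,z in(('plate_seat',.004),('knob_place',.101),('foot_axis',0)):
        for r in mark_of(cam,q)[:4]:
            p=ray(cam,r['location'],z)
            if np.hypot(p[0]-.48,p[1]+.06)<.12: print(cam,q,round(r['conf'],2),np.round(r['location']),p.round(4)[:2])
E
python3 meas.py
```

```text
t: 15.05
eef_pos: [0.4354, -0.197, 0.0029]
ee_rot: [-3.141, 0.0, -2.531]
force: [0.3, -0.9, -0.9]
width: 0.0233
gripper_force: 40.0
t: 15.95
eef_pos: [0.4354, -0.1969, 0.003]
ee_rot: [-3.142, 0.0, -1.863]
force: [0.4, 0.5, -1.0]
width: 0.0236
gripper_force: 40.0
[ 0.43544075 -0.1968894   0.00296574] [-3.14158414e+00  5.59956804e-05 -1.86271358e+00] 0.023577741813159223 -0.28013827962629323
scene plate_seat 0.85 [304. 206.] [ 0.4638 -0.1059]
scene knob_place 0.57 [325. 180.] [ 0.5004 -0.021 ]
scene knob_place 0.4 [306. 206.] [ 0.5213 -0.1649]
scene foot_axis 0.75 [326. 193.] [0.4881 0.0011]
side plate_seat 0.77 [351. 222.] [ 0.4673 -0.1144]
side knob_place 0.88 [333. 221.] [ 0.4912 -0.0124]
side foot_axis 0.77 [327. 241.] [0.5092 0.    ]
```

```bash
cat >> h.py <<'E'
from scipy.spatial.transform import Rotation as Rn
def pose(p,e):
    T=np.eye(4);T[:3,:3]=Rn.from_euler('xyz',e).as_matrix();T[:3,3]=p;return T
def rayE(c,E,px,z):
    R=E[:3,:3];o=-R.T@E[:3,3];d=R.T@np.array([(px[0]-c['cx'])/c['fx'],(px[1]-c['cy'])/c['fy'],1]);return o+d*(z-o[2])/d[2]
E
python3 - <<'E'
from h import *
s=get_state();c=calibration('wrist');E=np.array(c['extrinsics']);CT=E@pose(s['eef_pos'],s['ee_rot'])  # tool->cam
np.save('CT.npy',CT)
E1=CT@np.linalg.inv(pose([0.4739386,-0.18864547,0.15826317],[3.14158918,1.9354e-4,2.75365799]))
im=cv2.imread('pics/w1.png').max(2)[90:200,440:600]
m=(im<48).astype(np.uint8);n,l,st,ce=cv2.connectedComponentsWithStats(m)
for i in range(1,n):
    if st[i,4]>150: print(st[i,:2]+[440,90],st[i,2:],ce[i]+[440,90])
for px,z in(((487,145),.010),((487,145),.02),((551,152),.101),((551,152),.108)): print(px,z,rayE(c,E1,px,z).round(4))
# foot and knob in scene/side (before)
for cam,f,b in(('scene','s0.png',(312,165,345,206)),('side','d0.png',(315,208,350,252))):
    im=cv2.imread('pics/'+f).max(2)[b[1]:b[3],b[0]:b[2]]
    n,l,st,ce=cv2.connectedComponentsWithStats((im<60).astype(np.uint8))
    for i in range(1,n):
        if st[i,4]>15:
            px=st[i,:2]+st[i,2:4]/2-.5+b[:2]; print(cam,px,st[i,2:],ray(cam,px,.012).round(4),ray(cam,px,.101).round(4))
# plate now
for f,cam in(('m_scene.png','scene'),('m_side.png','side')):
    im=cv2.imread('pics/'+f); hsv=cv2.cvtColor(im,cv2.COLOR_BGR2HSV)
    k=proj(cam,[.464,-.101,.004]).astype(int); x0,y0=k-[25,25]
    m=((hsv[:,:,1]<45)&(hsv[:,:,2]>110)).astype(np.uint8)[y0:y0+50,x0:x0+50]
    n,l,st,ce=cv2.connectedComponentsWithStats(m); i=l[25,25]; print(cam,k,st[i])
    P=max(cv2.findContours((l==i).astype(np.uint8),0,2)[0],key=cv2.contourArea)[:,0]+[x0,y0]
    print(cv2.minAreaRect(np.array([ray(cam,p,.004)[:2] for p in P],np.float32)*1000))
E
```

```text
[508 122] [  55   62 1462] [528.91997264 151.58823529]
[457 124] [ 38  50 688] [471.9505814  156.38372093]
(487, 145) 0.01 [ 0.4955 -0.0068  0.01  ]
(487, 145) 0.02 [ 0.4928 -0.0118  0.02  ]
(551, 152) 0.101 [ 0.4951 -0.0083  0.101 ]
(551, 152) 0.108 [ 0.4926 -0.0132  0.108 ]
scene [326. 178.] [11 13 90] [0.4453 0.0585 0.012 ] [ 0.4963 -0.0104  0.101 ]
scene [326. 194.] [ 15  11 107] [ 0.4971 -0.011   0.012 ] [ 0.545  -0.0757  0.101 ]
side [331.5 222. ] [ 14  15 148] [ 0.5272 -0.0761  0.012 ] [ 0.4944 -0.0074  0.101 ]
side [332.5 238.5] [14 14 95] [ 0.4911 -0.0093  0.012 ] [0.4612 0.0539 0.101 ]
scene [305 205] [  1  15  39  31 308]
((453.6578063964844, -137.3160400390625), (153.2509307861328, 84.86629486083984), 72.45585632324219)
side [350 224] [ 13   6  37  32 587]
((454.5298767089844, -135.67344665527344), (149.69129943847656, 80.96751403808594), 73.12825012207031)
```

Foot axis is at (0.4953,-0.0095) and the ring is now at (0.4642,-0.1011), yaw -107°. Sliding by (0.031, 0.0916).

```bash
python3 -m handwheel '[{"delta_pos":[0.14,0.35,0],"dr":[0,0,0]},{"delta_pos":[0.14,0.4,0],"dr":[0,0,0]},{"delta_pos":[0.14,0.4,0],"dr":[0,0,0]},{"delta_pos":[0.14,0.4,0],"dr":[0,0,0]},{"delta_pos":[0.14,0.4,0],"dr":[0,0,0]},{"delta_pos":[0.12,0.4,0],"dr":[0,0,0]},{"delta_pos":[0.12,0.4,0],"dr":[0,0,0]},{"delta_pos":[0.1,0.3,0],"dr":[0,0,0]},{"delta_pos":[0,0,0],"dr":[0,0,0]},{"delta_pos":[0,0,0],"dr":[0,0,0]}]'
python3 - <<'E'
from h import *
from scipy.spatial.transform import Rotation
for cam in('scene','side'):
    im=save(cam,'n_%s.png'%cam)[:,:,::-1].copy(); hsv=cv2.cvtColor(im,cv2.COLOR_BGR2HSV)
    k=proj(cam,[.48,-.06,.004]).astype(int); x0,y0=k-[30,30]
    m=((hsv[:,:,1]<45)&(hsv[:,:,2]>110)).astype(np.uint8)[y0:y0+60,x0:x0+60]
    n,l,st,ce=cv2.connectedComponentsWithStats(m); i=1+st[1:,4].argmax(); print(cam,k,st[i],ce[i])
s=get_state(); print(s['eef_pos'],s['ee_rot'],s['force'],s['moment'])
a=cv2.imread('pics/n_scene.png')[160:230,280:350];b=cv2.imread('pics/n_side.png')[190:260,310:380]
cv2.imwrite('pics/c6.png',np.hstack([cv2.resize(a,(400,400),interpolation=2),cv2.resize(b,(400,400),interpolation=2)]))
E
```

```text
t: 17.55
eef_pos: [0.467, -0.105, 0.003]
ee_rot: [-3.141, 0.0, -1.861]
force: [0.2, 0.6, -1.3]
width: 0.0235
gripper_force: 40.0
scene [314 200] [ 14  22  42  23 154] [37.16883117 33.68831169]
side [341 230] [  0  15  49  45 887] [17.79819617 37.95264938]
[ 0.46667356 -0.1054938   0.00292997] [-3.14145054e+00  1.98095121e-04 -1.86140746e+00] [ 0.35277472  0.51451251 -0.72536873] [ 0.24549591 -0.06091553  0.00830956]
```

The ring is expected at (0.4957,-0.0097), on the foot axis. Releasing and rising.

```bash
python3 -m handwheel '[{"delta_pos":[0,0,0],"dr":[0,0,0]},{"delta_pos":[0,0,0],"dr":[0,0,0]},{"delta_pos":[0,0,0],"dr":[0,0,0]},{"delta_pos":[0,0,0],"dr":[0,0,0]},{"delta_pos":[0,0,0],"dr":[0,0,0]},{"delta_pos":[0,0,0],"dr":[0,0,0]},{"delta_pos":[0,0,0.3],"dr":[0,0,0]},{"delta_pos":[0,0,0.8],"dr":[0,0,0]},{"delta_pos":[0,0,1],"dr":[0,0,0]},{"delta_pos":[0,0,1],"dr":[0,0,0]}]' -1 && python3 -m handwheel '[{"delta_pos":[0,0,1],"dr":[0,0,0]},{"delta_pos":[0,0,0.9],"dr":[0,0,0]},{"delta_pos":[0,0,0],"dr":[0,0,0]},{"delta_pos":[0,0,0],"dr":[0,0,0]}]'
python3 - <<'E'
from h import *
s=get_state(); print(s['eef_pos'],s['ee_rot'],s['q'])
w=save('wrist','w7.png')
for q,z in(('plate_seat',.004),('plate',0),('knob_place',.101),('foot_axis',0)):
    for r in mark_of('wrist',q)[:2]: print(q,round(r['conf'],2),np.round(r['location']),ray('wrist',r['location'],z).round(4))
a=save('scene','s7.png');b=save('side','d7.png')
o=np.zeros((590,800,3),np.uint8);o[:340,:400]=cv2.resize(a[165:233,275:355],(400,340));o[:340,400:]=cv2.resize(b[190:258,305:385],(400,340));o[340:,:400]=cv2.resize(w,(400,250))
cv2.imwrite('pics/c7.png',o[:,:,::-1])
print('pred knob',proj('wrist',[.4953,-.0095,.115]))
for cam in('scene','side'):
    for p in((.075,.04),(.075,-.04),(-.075,.04),(-.075,-.04)):
        X=np.array([-.288,-.958,0]);Y=np.array([.958,-.288,0]);print(cam,proj(cam,np.array([.4953,-.0095,.004])+X*(p[0]+.037)+Y*p[1]).round(1))
E
```

```text
t: 18.65
eef_pos: [0.4663, -0.1055, 0.0975]
ee_rot: [3.141, -0.0, -1.861]
force: [0.7, -0.4, -1.2]
width: 0.0873
gripper_force: 0.0
t: 19.05
eef_pos: [0.4668, -0.1053, 0.1539]
ee_rot: [-3.14, 0.001, -1.861]
force: [-0.3, -0.7, -0.8]
width: 0.0876
gripper_force: 0.0
[ 0.46679296 -0.10531818  0.15391922] [-3.13981708e+00  1.16765078e-03 -1.86138680e+00] [ 1.90311141e-01  8.69240019e-02 -5.02295496e-01 -2.57610989e-04
 -9.79462526e-01 -4.80759266e-01]
plate_seat 0.66 [318. 242.] [ 0.4883 -0.0469  0.004 ]
plate_seat 0.26 [322. 272.] [ 0.4944 -0.0097  0.004 ]
plate 0.81 [320. 239.] [ 0.4852 -0.0487  0.    ]
foot_axis 0.79 [326. 270.] [ 0.4896 -0.0089  0.    ]
pred knob [321.56979674 336.63868149]
scene [308.4 214.3]
scene [296.5 201.5]
scene [339.8 196.8]
scene [327.5 184.7]
side [343.9 216.1]
side [360.6 227.4]
side [315.7 239.6]
side [332.6 252.2]
```

View pics/c7.png

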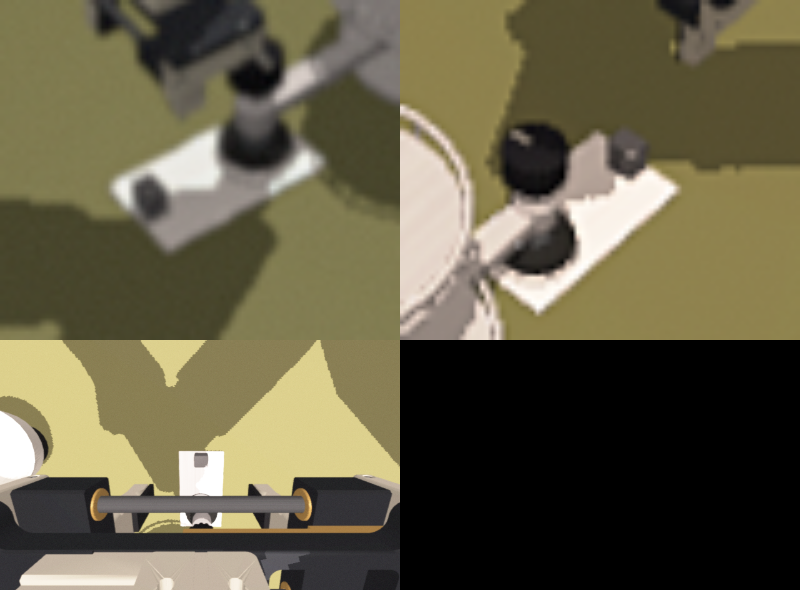

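The plate corners in the scene view (308.6,215.4), (297,202) and (340,197), and in the side view (361,228) and (333,252), all match the predicted goal to about 1 px. The plate is seated. Next is the knob.

```bash
python3 -m handwheel '[{"delta_pos":[0.15,0.55,0],"dr":[0,0,8]},{"delta_pos":[0.2,0.66,0],"dr":[0,0,8]},{"delta_pos":[0.2,0.66,0],"dr":[0,0,8]},{"delta_pos":[0.2,0.66,0],"dr":[0,0,8]},{"delta_pos":[0.2,0.66,0],"dr":[0,0,8]},{"delta_pos":[0,0,0],"dr":[0,0,8]},{"delta_pos":[0,0,-0.5],"dr":[0,0,0]},{"delta_pos":[0,0,-0.5],"dr":[0,0,0]},{"delta_pos":[0,0,0],"dr":[0,0,0]},{"delta_pos":[0,0,0],"dr":[0,0,0]}]' && python3 -m handwheel '[{"delta_pos":[0,0,-0.5],"dr":[0,0,0]},{"delta_pos":[0,0,-0.5],"dr":[0,0,0]},{"delta_pos":[0,0,-0.4],"dr":[0,0,0]},{"delta_pos":[0,0,0],"dr":[0,0,0]},{"delta_pos":[0,0,0],"dr":[0,0,0]}]'
```

```text
t: 20.4
eef_pos: [0.495, -0.0099, 0.1228]
ee_rot: [3.14, -0.0, -1.023]
force: [-0.2, 0.2, 0.5]
width: 0.0874
gripper_force: 0.0
t: 20.9
eef_pos: [0.4954, -0.0098, 0.0814]
ee_rot: [3.142, -0.0, -1.023]
force: [-0.1, 0.7, -0.8]
width: 0.0875
gripper_force: 0.0
```

Closing gently on the knob.

```bash
python3 -m handwheel '[{"delta_pos":[0,0,0],"dr":[0,0,0]},{"delta_pos":[0,0,0],"dr":[0,0,0]},{"delta_pos":[0,0,0],"dr":[0,0,0]},{"delta_pos":[0,0,0],"dr":[0,0,0]},{"delta_pos":[0,0,0],"dr":[0,0,0]},{"delta_pos":[0,0,0],"dr":[0,0,0]},{"delta_pos":[0,0,0],"dr":[0,0,0]},{"delta_pos":[0,0,0],"dr":[0,0,0]},{"delta_pos":[0,0,0],"dr":[0,0,0]}]' 1 20; python3 -c "
from station import *;s=get_state();print(s['force'],s['moment'])"
```

```text
t: 21.8
eef_pos: [0.4948, -0.0099, 0.081]
ee_rot: [3.141, 0.0, -1.024]
force: [-2.1, -1.4, 2.8]
width: 0.0433
gripper_force: 20.0
[-2.07970772 -1.37759574  2.77299395] [-0.42207386  0.86330205 -0.00215614]
```

```bash
python3 -m handwheel '[{"delta_pos":[0,0,-0.0037],"dr":[0,0,-4]},{"delta_pos":[0,0,-0.0074],"dr":[0,0,-8]},{"delta_pos":[0,0,-0.0074],"dr":[0,0,-8]},{"delta_pos":[0,0,-0.0074],"dr":[0,0,-8]},{"delta_pos":[0,0,-0.0074],"dr":[0,0,-8]},{"delta_pos":[0,0,-0.0074],"dr":[0,0,-8]}]'; python3 -c "
from station import *;s=get_state();print(s['force'],s['moment'])"; python3 -m handwheel '[{"delta_pos":[0,0,-0.0074],"dr":[0,0,-8]},{"delta_pos":[0,0,-0.0074],"dr":[0,0,-8]},{"delta_pos":[0,0,-0.0074],"dr":[0,0,-8]},{"delta_pos":[0,0,-0.0074],"dr":[0,0,-8]},{"delta_pos":[0,0,-0.0074],"dr":[0,0,-8]},{"delta_pos":[0,0,-0.0074],"dr":[0,0,-8]},{"delta_pos":[0,0,-0.0037],"dr":[0,0,-4]}]'; python3 -c "
from station import *;s=get_state();print(s['force'],s['moment'])"
```

```text
t: 22.4
eef_pos: [0.4947, -0.01, 0.0797]
ee_rot: [3.141, -0.001, -1.797]
force: [-2.7, -1.3, 3.5]
width: 0.0441
gripper_force: 20.0
[-2.70063564 -1.32086247  3.46890098] [-0.42855864  1.0967151   0.08720958]
t: 23.1
eef_pos: [0.4945, -0.0099, 0.0783]
ee_rot: [3.141, -0.001, -2.704]
force: [-3.5, -0.5, 4.5]
width: 0.0434
gripper_force: 20.0
[-3.52455231 -0.5176812   4.52063117] [-0.1809856   1.32247246  0.01705982]
```

```bash
python3 -m handwheel '[{"delta_pos":[0,0,0],"dr":[0,0,0]},{"delta_pos":[0,0,0],"dr":[0,0,0]},{"delta_pos":[0,0,0],"dr":[0,0,0]},{"delta_pos":[0,0,0],"dr":[0,0,4]},{"delta_pos":[0,0,0],"dr":[0,0,8]},{"delta_pos":[0,0,0],"dr":[0,0,8]},{"delta_pos":[0,0,0],"dr":[0,0,8]},{"delta_pos":[0,0,0],"dr":[0,0,8]},{"delta_pos":[0,0,0],"dr":[0,0,8]},{"delta_pos":[0,0,0],"dr":[0,0,8]}]' -0.5 && python3 -m handwheel '[{"delta_pos":[0,0,0],"dr":[0,0,8]},{"delta_pos":[0,0,0],"dr":[0,0,8]},{"delta_pos":[0,0,0],"dr":[0,0,8]},{"delta_pos":[0,0,0],"dr":[0,0,8]},{"delta_pos":[0,0,0],"dr":[0,0,8]},{"delta_pos":[0,0,0],"dr":[0,0,4]},{"delta_pos":[0,0,0],"dr":[0,0,0]}]' && python3 -c "
from station import *;s=get_state();print(s['force'],s['moment'])" && python3 -m handwheel '[{"delta_pos":[0,0,0],"dr":[0,0,0]},{"delta_pos":[0,0,0],"dr":[0,0,0]},{"delta_pos":[0,0,0],"dr":[0,0,0]},{"delta_pos":[0,0,0],"dr":[0,0,0]},{"delta_pos":[0,0,0],"dr":[0,0,0]},{"delta_pos":[0,0,0],"dr":[0,0,0]}]' 1; python3 -c "
from station import *;s=get_state();print(s['force'],s['moment'])"
```

```text
t: 24.1
eef_pos: [0.4954, -0.0096, 0.0783]
ee_rot: [-3.141, 0.0, -1.784]
force: [-0.3, -0.1, -0.1]
width: 0.0657
gripper_force: 0.0
t: 24.8
eef_pos: [0.4953, -0.0097, 0.0783]
ee_rot: [-3.141, -0.0, -1.022]
force: [0.0, 0.2, -1.1]
width: 0.0654
gripper_force: 0.0
[ 0.02493757  0.16332861 -1.12613911] [0.03981742 0.13137467 0.0054839 ]
t: 25.4
eef_pos: [0.4948, -0.0099, 0.0783]
ee_rot: [3.141, 0.0, -1.024]
force: [-2.0, -0.5, 2.0]
width: 0.0436
gripper_force: 20.0
[-1.99777962 -0.49923583  1.98166442] [-0.40632748  0.77285319 -0.01721508]
```

```bash
cat > chk.py <<'E'
import sys
from station import get_state
s=get_state(); m=s['moment'][2]; print('mz %.3f yaw %.3f'%(m,s['ee_rot'][2])); sys.exit(abs(m)>.12)
E
C='python3 chk.py'
python3 -m handwheel '[{"delta_pos":[0,0,-0.0074],"dr":[0,0,-8]},{"delta_pos":[0,0,-0.0074],"dr":[0,0,-8]}]' >/dev/null && $C && python3 -m handwheel '[{"delta_pos":[0,0,-0.0074],"dr":[0,0,-8]},{"delta_pos":[0,0,-0.0074],"dr":[0,0,-8]}]' >/dev/null && $C && python3 -m handwheel '[{"delta_pos":[0,0,-0.0074],"dr":[0,0,-8]},{"delta_pos":[0,0,-0.0074],"dr":[0,0,-8]}]'>/dev/null && $C && python3 -m handwheel '[{"delta_pos":[0,0,-0.0074],"dr":[0,0,-8]},{"delta_pos":[0,0,-0.0074],"dr":[0,0,-8]}]'>/dev/null && $C && python3 -m handwheel '[{"delta_pos":[0,0,-0.0074],"dr":[0,0,-8]},{"delta_pos":[0,0,-0.0074],"dr":[0,0,-8]}]'>/dev/null && $C && python3 -m handwheel '[{"delta_pos":[0,0,-0.0074],"dr":[0,0,-8]},{"delta_pos":[0,0,-0.0074],"dr":[0,0,-8]}]' && $C
```

```text
mz 0.027 yaw -1.308False
```

```bash
sed -i 's/sys.exit(abs(m)>.12)/sys.exit(1 if abs(m)>.12 else 0)/' chk.py
C='python3 chk.py'
python3 -m handwheel '[{"delta_pos":[0,0,-0.0074],"dr":[0,0,-8]},{"delta_pos":[0,0,-0.0074],"dr":[0,0,-8]}]' >/dev/null && $C && python3 -m handwheel '[{"delta_pos":[0,0,-0.0074],"dr":[0,0,-8]},{"delta_pos":[0,0,-0.0074],"dr":[0,0,-8]}]'>/dev/null && $C && python3 -m handwheel '[{"delta_pos":[0,0,-0.0074],"dr":[0,0,-8]},{"delta_pos":[0,0,-0.0074],"dr":[0,0,-8]}]'>/dev/null && $C && python3 -m handwheel '[{"delta_pos":[0,0,-0.0074],"dr":[0,0,-8]},{"delta_pos":[0,0,-0.0074],"dr":[0,0,-8]}]'>/dev/null && $C && python3 -m handwheel '[{"delta_pos":[0,0,-0.0074],"dr":[0,0,-8]},{"delta_pos":[0,0,-0.0074],"dr":[0,0,-8]}]' && $C
```

```text
mz -0.003 yaw -1.588
mz 0.061 yaw -1.867
mz 0.038 yaw -2.146
mz 0.046 yaw -2.426
t: 26.6
eef_pos: [0.4945, -0.0099, 0.0756]
ee_rot: [3.141, -0.001, -2.705]
force: [-3.6, -0.3, 4.5]
width: 0.0431
gripper_force: 20.0
mz 0.135 yaw -2.705
```

```bash
for i in 1 2 3; do python3 -m handwheel '[{"delta_pos":[0,0,0],"dr":[0,0,0]}]' >/dev/null; python3 chk.py; done; python3 -m handwheel '[{"delta_pos":[0,0,-0.004],"dr":[0,0,-4]}]' >/dev/null; python3 chk.py; python3 -m handwheel '[{"delta_pos":[0,0,-0.004],"dr":[0,0,-4]}]' >/dev/null; python3 chk.py;for i in 1 2 3; do python3 -m handwheel '[{"delta_pos":[0,0,0],"dr":[0,0,0]}]' >/dev/null; python3 chk.py; done
```

```text
mz -0.121 yaw -2.701
mz -0.089 yaw -2.695
mz -0.102 yaw -2.695
mz 0.136 yaw -2.765
mz 0.177 yaw -2.837
mz -0.158 yaw -2.837
mz -0.151 yaw -2.835
mz -0.160 yaw -2.835
```

Bearing has begun: turning torque 0.14→0.18 N m, rising about 0.05 N m over 8°, so roughly 4 N. I'll add a small last touch and let go.

```bash
python3 -m handwheel '[{"delta_pos":[0,0,-0.003],"dr":[0,0,-3]}]' >/dev/null; python3 chk.py; for i in 1 2; do python3 -m handwheel '[{"delta_pos":[0,0,0],"dr":[0,0,0]}]' >/dev/null; python3 chk.py; done; python3 -m handwheel '[{"delta_pos":[0,0,0],"dr":[0,0,0]},{"delta_pos":[0,0,0],"dr":[0,0,0]},{"delta_pos":[0,0,0],"dr":[0,0,0]},{"delta_pos":[0,0,0],"dr":[0,0,0]},{"delta_pos":[0,0,0],"dr":[0,0,0]},{"delta_pos":[0,0,0],"dr":[0,0,0]},{"delta_pos":[0,0,0.3],"dr":[0,0,0]},{"delta_pos":[0,0,0.7],"dr":[0,0,0]},{"delta_pos":[0,0,0.8],"dr":[0,0,0]},{"delta_pos":[0,0,0.8],"dr":[0,0,0]}]' -1
python3 -m handwheel '[{"delta_pos":[-0.5,-0.9,0],"dr":[0,0,6]},{"delta_pos":[-0.3,-0.9,0.3],"dr":[0,0,6]},{"delta_pos":[-0.3,-0.9,0.3],"dr":[0,0,6]},{"delta_pos":[-0.3,-0.9,0.3],"dr":[0,0,6]},{"delta_pos":[-0.3,-0.9,0.3],"dr":[0,0,6]},{"delta_pos":[0,-0.9,0],"dr":[0,0,6]},{"delta_pos":[0,-0.9,0],"dr":[0,0,0]},{"delta_pos":[0,0,0],"dr":[0,0,0]},{"delta_pos":[0,0,0],"dr":[0,0,0]},{"delta_pos":[0,0,0],"dr":[0,0,0]}]'
python3 - <<'E'
from h import *
for f,cam in(('p_scene.png','scene'),('p_side.png','side')):
    im=save(cam,f)[:,:,::-1].copy(); hsv=cv2.cvtColor(im,cv2.COLOR_BGR2HSV)
    X=np.array([-.288,-.958,0]);Y=np.array([.958,-.288,0])
    P=np.array([proj(cam,np.array([.4953,-.0095,.004])+X*(a+.037)+Y*b) for a,b in((.075,.04),(.075,-.04),(-.075,-.04),(-.075,.04))],np.float32)
    q=np.zeros(im.shape[:2],np.uint8);cv2.fillConvexPoly(q,P.round().astype(int),1)
    old=cv2.imread('pics/'+('s7.png' if cam=='scene' else 'd7.png'))[:,:,::-1]
    w=lambda h:((h[:,:,1]<45)&(h[:,:,2]>100)); print(cam,'plate-coloured share in expected outline',w(hsv)[q>0].mean())
E
```

```text
mz 0.224 yaw -2.887
mz -0.041 yaw -2.889
mz -0.069 yaw -2.887
t: 28.7
eef_pos: [0.4951, -0.0099, 0.1548]
ee_rot: [-3.141, 0.0, -2.891]
force: [-0.1, -0.3, 0.5]
width: 0.0877
gripper_force: 0.0
t: 29.7
eef_pos: [0.4441, -0.1984, 0.1896]
ee_rot: [-3.141, 0.0, -2.263]
force: [-0.3, 0.6, 0.5]
width: 0.0874
gripper_force: 0.0
scene plate-coloured share in expected outline 0.7124802527646129
side plate-coloured share in expected outline 0.7121019108280254
```

```bash
python3 -c "
from station import *
print(job_done())"
```

```text
the job is handed in; nothing more can be done
None
```

The aluminium plate is under the foot, with its ring within about 1 px of the goal in both outside views. The foot is screwed down to bear at an estimated 4–6 N (judged from the knob torque, with no direct force reading), the arm is clear, and the job was handed in at about 30 s.

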